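# Ready the disc sharpener for a disc change

## Robot

A 6-joint arm with a two-finger parallel gripper is mounted at the origin on the work surface. World frame = base frame: x ahead of the robot, y to its left, z up, the work surface at z = 0. Lengths are in m, angles in rad, forces in N, time in s.
With the tool pointing down it reaches from about 0.25 to 0.775 m from the base axis. Payload 4 kg.
Tool frame: the origin (TCP) lies at the centre of the arm's flange, where the gripper is bolted on; the fingertips stand 199 mm ahead of it and the grasp point (between the pads) lies 180 mm ahead of it (robot.tcp_to_tips is the distance from the TCP to the fingertips, in m); z points along the fingers, y is the line along which they close (so a half turn about z gives the same grasp; the last joint's range is limited). The gripper opens to 94 mm and grips with 3 to 60 N. Pads are 16 mm wide; open, the fingers measure 119 mm over their backs; the gripper's body (75 mm by 177 mm) begins 78 mm behind the grasp point.
Start: joints at [-0.103, 0.087, 1.371, -0, 1.684, -0.103], TCP at [0.55, -0, 0.405] pointing down, gripper open.
Joint ranges: [-3.1, 3.1], [-0.76, 2.03], [0.27, 2.55], [-1.08, 4.22], [0.17, 2.65], [-2.57, 2.57]. Speed limits (rad/s): [2.79, 2.79, 3.14, 3.14, 3.14, 3.14].

## Interface

Orientations are given as [roll, pitch, yaw] about the fixed x, y, z axes, in that order (R = Rz(yaw) Ry(pitch) Rx(roll)).
In Python, from bench import telemetry, snapshot, ticket, robot gives the robot as it stands.
- The arm moves only by the tool apply_moves, never from a script. Its argument "moves" is a list that holds one entry, the list of rows, each a list of 5 numbers: the shift along the tool's x, y, z in units of 50 mm (1.0 is 50 mm), then the turn about the tool's z in units of 10 degrees (1.0 is 10 degrees), then the closure, from 0 (fully open) to 1 (shut). A call has 1 to 10 rows; each row is the pose to reach, as a shift and turn from the pose commanded when the call began, along the tool's axes at that moment; what a row does not reach only later rows make up. A row lasts 1/8 s, in which the tool goes at most 62.5 mm and 10.7 degrees, less where a joint would pass 70% of its speed; a pose out of reach is approached as far as the arm can. A call with a gripper value outside its range is refused whole. The fingers move at their own pace and stop on an object; the grip force is fixed at half the most. Time passes only in rows, so rows that repeat a pose let the fingers close. It gives the time, the measured TCP pose, the force, the opening and the grip force at its end, in the units of the state.
- telemetry.get_obs(): the state, without advancing time (a new reading comes with each control period).
- snapshot(name): name is "scene" or "side" or "wrist"; returns a dict with "image" (480x640x3 uint8, red, green, blue), "fovy" (degrees; the focal length in pixels is half the picture's height over the tangent of half this angle, whatever the lens; pixels are square), "cx", "cy" (the principal point, pixels), "D" ([k1, k2, p1, p2, k3] as OpenCV has them; the pictures are not rectified), "R" (3x3) and "t" (3): a world point X has camera coordinates R X + t. Camera axes: x right, y down, z forward; pixel columns grow to the right and rows downward; lengths in m; the calibration is good to about 2 mm. A picture is of the moment at which its call begins. There is no depth.
- ticket.close_job(): hands the job in; it is judged then, once.
The state is a dict: "time": time; "joint_positions": joint angles; "qvel": joint speeds; "joint_torque": joint torques, N m; "tool_pos": TCP position; "ee_rot": TCP orientation; "wrist_force": force on the tool from outside, world axes, zero at the start; "wrist_torque": the same for the moment, N m; "width": finger opening in m; "finger_force": force on a finger pad.
Only numpy, scipy, OpenCV 4.12 (cv2) and the standard library are available. Lean on these libraries where they do the work, as an engineer would, in place of code of your own. Each camera call takes 0.05 s, during which the arm holds its last target. There are 200 camera calls.

## Task

Get the disc sharpener ready for a disc change: raise its cover all the way until the folding stay locks and the cover stands open by itself, then slacken the black wing nut in the middle of the disc by at least a quarter turn. Nobody remembers whether its thread is left- or right-handed, so feel which way it gives, and do not force it the tight way, which drags the disc round with it. Leave the gouge, the chisel and the oilstone that lie beside the machine where they are.

Things in the scene. Friction and masses are not known exactly. Their poses are not given: they have to be found in the camera images.
- machine: The disc sharpener, fixed to the bench: low grey housing 290 x 190 x 98 mm high, a disc lying flat in its open square pan (180 x 175 mm inside, walls 98 mm high) under a hinged cover. Origin under the disc's centre at bench height; its x points to the rear (motor housing, ends at x = 200 mm; hinge at x = 118 mm), its front (handle side) is at x = -90 mm; z up.
- cover (a joint): Angle of the cover in rad: 0 shut, growing as its front edge swings up and back to the machine's +x. It weighs 0.3 to 0.45 kg and a light spring hinge pulls it shut (1 to 3 N at the handle). The stay stops it at 1.53; let go between 1.51 and 1.53 the stay snaps through and locks by itself, and the cover settles at 1.495. Let go lower it falls shut.
- cover_hinge (a point): Point on the cover's hinge axis (along the machine's y), at the middle of its width, 104 mm above the bench. Its axes turn with the cover; at angle 0 they are the machine's.
- cover_handle (a point): Centre of the handle on the cover's front edge: a round steel bar 12 mm thick along the machine's y, 105 mm clear between its end posts, 30 mm above and 25 mm ahead of the edge. From the hinge point, in its axes: (-238, 0, 30) mm; 134 mm above the bench when shut, 343 mm fully up. It can turn between the fingers, so it can be held from straight above all the way.
- stay (a joint): Elbow of the folding stay (two flat steel links of 71 mm on the machine's left, +y, side, from housing to cover), in rad: 0 folded (cover shut), 2.42 straight, 2.72 pushed past straight against its stop, i.e. locked. A small spring urges it towards locked.
- stay_elbow (a point): The elbow pin of the stay, 105 mm to the machine's +y side.
- disc (a joint): Angle of the disc and its spindle in rad, positive counter-clockwise from above. Only the drive's drag of about 0.9 N m holds it. Starts anywhere within 0.6 of zero.
- disc_mark (a point): A bright round spot 8 mm wide on the disc's face, 69 mm from its centre. The disc is 150 mm wide, dark, with three bright slots; its face is 59 mm above the bench. Must not travel more than 25 mm (about 20 degrees).
- nut (a joint): Angle of the wing nut relative to the disc in rad, positive counter-clockwise from above; 0 as found (tight). It unscrews one way only, against about 0.12 N m, for up to 3.9 rad; which way is hidden (left- or right-hand thread). The other way it is tight after some 0.03 to 0.07 rad of play and give: the torque climbs to 0.6 to 0.9 N m and the disc is dragged along. Its rise is too small to matter.
- nut_grip (a point): Point on the wing nut's axis at the height to grip, 84 mm above the bench; turns with the nut. The black wing is a bar 50 mm long (this point's x), 14 mm thick (its y), from 64 to 96 mm above the bench, on a steel flange 40 mm wide with its top 63.5 mm above the bench.
- gouge: Bystander: carving gouge with a wooden handle, 270 mm long, lying beside the machine.
- chisel: Bystander: carving chisel with a wooden handle, 280 mm long, lying beside the gouge.
- oilstone: Bystander: grey oilstone in a dark wooden block, 210 x 70 x 34 mm.

How it is judged:
On the way, in this order (a step that is already met when the one before it is completed fails the run):
1. the cover stands open on its locked stay (value of joint cover above 1.42 rad and value of joint stay above 2.55 rad), for 0.2 s.
2. the wing nut is slackened by a quarter turn ((value of joint nut above 1.5 rad or value of joint nut below -1.5 rad)), for 0.1 s.
At the end, for the whole second after the job is handed in: The cover stands open (above 1.42 rad) on its locked stay (elbow above 2.55 rad), the wing nut is slackened by about a quarter turn or more (over 1.5 rad from where it was found, relative to the disc), and the disc has not been dragged round (its mark within 25 mm of where it was) (all of step 1 and (value of joint nut above 1.5 rad or value of joint nut below -1.5 rad) and distance of disc_mark from where it was at the start of the episode below 0.025 m); the robot touches nothing.
It fails at once if the disc is dragged round by forcing the nut the tight way (its mark travels over 25 mm) (distance of disc_mark from where it was at the start of the episode above 0.025 m).
It fails at once if the gouge, the chisel or the oilstone is shifted by more than 40 mm (distance of any of gouge, chisel, oilstone from where it was at the start of the episode above 0.04 m).
It also fails if it takes over 62 s, if anything falls off the work surface, if the arm or the gripper's body presses on something with over 40 N, if the wrist force passes 120 N, or if a joint passes its speed limit or range.

## Working session

There is one attempt and no reset: what is moved stays moved. The work goes in short steps, Python scripts to look and compute and a tool call to move; the robot and the scene stay as the last step left them, time stands still between calls to the robot, and variables do not carry over. Pictures are saved under pics/ and viewed, at most 10 in all, crops included, and the job is handed in when it is done.

Besides the shell and the picture viewer there is one more tool, called after ">>>" as a command line: name --argument value ..., lists and objects as JSON in quotes. apply_moves: Moves the arm, as the interface text tells. Its arguments: {"type":"object","properties":{"moves":{"type":"array","items":{"type":"array","items":{"type":"array","items":{"type":"number"}}}}},"required":["moves"]}

```bash
mkdir -p pics; ls; cat > h.py <<'E'
import numpy as np, cv2
from bench import telemetry, snapshot, ticket, robot
def K(s):
    f=240/np.tan(np.radians(s["fovy"])/2); return np.array([[f,0,s["cx"]],[0,f,s["cy"]],[0,0,1.]])
def save(n,f):
    s=snapshot(n); cv2.imwrite("pics/"+f,s["image"][:,:,::-1]); np.save("pics/"+f+".npy",s,allow_pickle=True); return s
def load(f): return np.load("pics/"+f+".npy",allow_pickle=True).item()
def proj(s,P): return cv2.projectPoints(np.array(P,float).reshape(-1,1,3),cv2.Rodrigues(s["R"])[0],np.array(s["t"],float),K(s),np.array(s["D"],float))[0].reshape(-1,2)
def onz(s,uv,z):
    p=cv2.undistortPoints(np.array(uv,float).reshape(-1,1,2),K(s),np.array(s["D"],float)).reshape(-1,2)
    d=np.c_[p,np.ones(len(p))]@s["R"]; c=-s["R"].T@s["t"]
    return c+d*((np.atleast_1d(z)-c[2])/d[:,2])[:,None]
E
python3 - <<'E'
from h import *
for n in("scene","side"): 
    s=save(n,n+"0.png"); print(n,s["fovy"],-s["R"].T@s["t"],s["R"][2])
print(telemetry.get_obs())
E
```

```text
pics
scene 42.9384317833374 [ 1.31297104 -0.02877571  1.13205745] [-0.57240087  0.02360391 -0.81963413]
side 53.27067544672447 [0.2889019  0.66126391 0.69398464] [ 0.30741671 -0.69469599 -0.65030181]
{'time': 0.1, 'joint_positions': array([-1.03095422e-01,  8.78531451e-02,  1.37208157e+00, -3.12885877e-06,
        1.68357936e+00, -1.03109194e-01]), 'qvel': array([-4.20640238e-05, -2.15763674e-03, -2.87754577e-03,  9.77025605e-04,
       -7.08519780e-04,  4.91232399e-04]), 'joint_torque': array([ 2.25695316e-03, -3.41256917e+01, -3.03301656e+01,  7.19034858e-02,
        3.05556308e-02, -9.49158243e-05]), 'tool_pos': array([5.49897655e-01, 8.01412019e-06, 4.03647049e-01]), 'ee_rot': array([-3.13968111e+00, -1.94672521e-04,  1.57080956e+00]), 'wrist_force': array([ 0.09842708,  1.1261785 , -0.50980337]), 'wrist_torque': array([ 0.05549905,  0.02729042, -0.01926456]), 'finger_force': 0.0, 'width': 0.09430848891943716}
```

View pics/scene0.png

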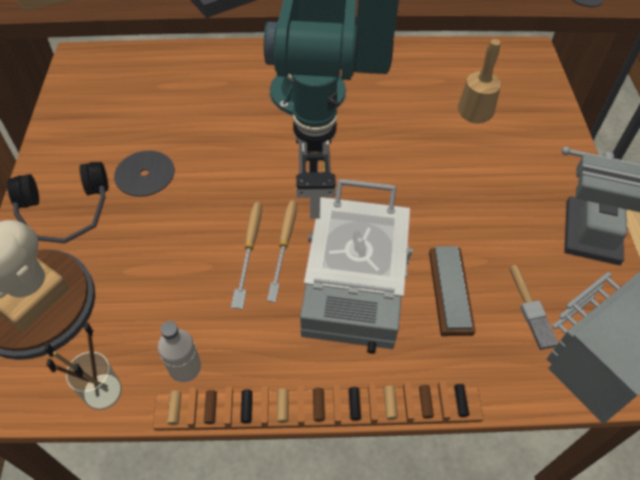

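View pics/side0.png

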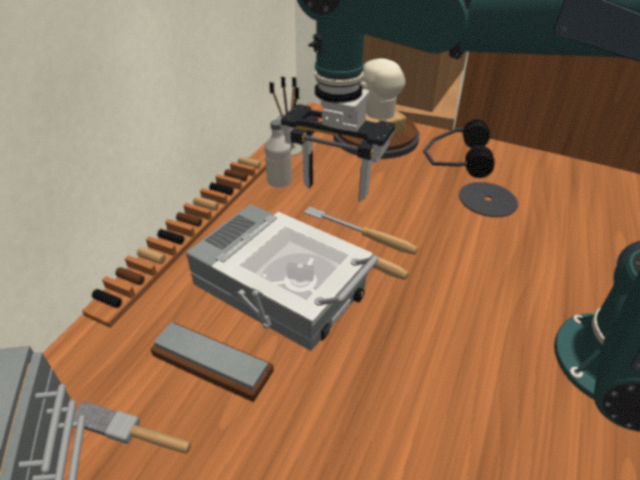

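```bash
python3 - <<'E'
from h import *
a=load("scene0.png")["image"][170:360,290:420]; b=load("side0.png")["image"][195:355,180:380]
a=cv2.resize(a,(390,570),interpolation=3)[:, :, ::-1]; b=cv2.resize(b,(400,320),interpolation=3)[:,:,::-1]
o=np.zeros((570,800,3),np.uint8); o[:,:390]=a; o[:320,400:]=b
cv2.imwrite("pics/c1.png",o)
E
```

```text
(no output)
```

View pics/c1.png

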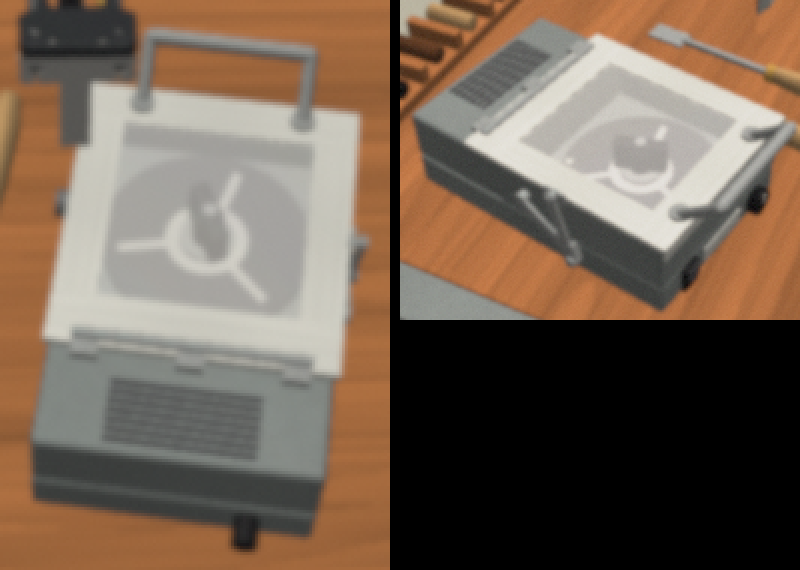

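```bash
cat >> h.py <<'E'
def M(q,P):
    c,s=np.cos(q[2]),np.sin(q[2]); P=np.array(P,float).reshape(-1,3)
    return np.c_[q[0]+c*P[:,0]-s*P[:,1], q[1]+s*P[:,0]+c*P[:,1], P[:,2]]
E
python3 - <<'E'
from h import *
from scipy.optimize import least_squares
A=load("scene0.png");B=load("side0.png")
pa=[[.2,-.095,.098],[.2,.095,.098],[.2,-.095,0],[.2,.095,0],[-.12,-.0575,.134],[-.12,.0575,.134]]
ua=np.array([[301,317],[397.7,330],[301,336.3],[394.3,349],[340,181.7],[394.3,187.3]])
pb=[[.2,.095,.098],[.2,-.095,.098],[-.09,.095,0]]
ub=np.array([[187.5,254],[251.5,205],[313.5,349]])
r=lambda q:np.r_[proj(A,M(q,pa))-ua,proj(B,M(q,pb))-ub].ravel()
o=least_squares(r,[.55,.05,0],loss="soft_l1"); print(o.x,r(o.x).reshape(-1,2).round(1))
q=o.x;print("handle",M(q,[[-.12,0,.134]]),"up",M(q,[[.118+np.cos(1.52)*-.238+np.sin(1.52)*.03,0,.343]]))
# nut: wing top ends seen in scene crop(195,180)-(222,260)
print(onz(A,[[290+195/3,170+182/3],[290+222/3,170+258/3]],.096))
E
```

```text
[ 0.5704721   0.09555154 -0.16965915] [[-0.6 -1.9]
 [ 1.7 -2.2]
 [-0.   1.7]
 [-0.8  1.1]
 [ 0.1 -1.9]
 [-1.1 -1.5]
 [-1.7 -1.8]
 [-0.7 -2.1]
 [-0.2  7.1]]
handle [[0.45219501 0.11581311 0.134     ]] up [[0.70439821 0.0726092  0.343     ]]
[[0.55171987 0.08635714 0.096     ]
 [0.61657863 0.1005342  0.096     ]]
```

>>> apply_moves --moves '[[[0.6, -0.5, 0, 0.3, 0], [1.2, -1.0, 0, 0.6, 0], [1.8, -1.5, 0, 0.97, 0], [2.32, -1.96, 0, 0.97, 0], [2.32, -1.96, 0, 0.97, 0], [2.32, -1.96, 0, 0.97, 0]]]'

```text
time: 0.85
tool_pos: [0.4523, 0.1157, 0.4045]
ee_rot: [3.141, 0.001, 1.401]
wrist_force: [0.3, -0.4, -0.4]
width: 0.0941
finger_force: 0.0
```

```bash
python3 - <<'E'
from h import *
s=save("wrist","w1.png"); print(-s["R"].T@s["t"],s["R"][2]); o=telemetry.get_obs(); print(o["tool_pos"],o["ee_rot"])
q=[.5705,.0956,-.1697]
for p in ([-.12,-.0575,.134],[-.12,0,.134],[-.12,.0575,.134]): print(proj(s,M(q,p)))
E
```

```text
[0.46277078 0.1793334  0.38437112] [-0.03783089 -0.22266103 -0.97416163]
[0.45250642 0.1154433  0.40440149] [-3.14156686e+00  5.93140847e-04  1.40075576e+00]
[[323.84372067 328.584115  ]]
[[323.82087847 247.81604421]]
[[323.79556528 158.49835983]]
```

View pics/w1.png

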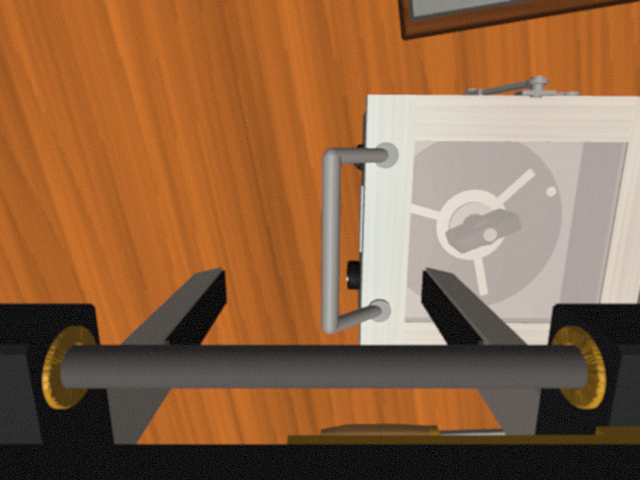

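```bash
python3 - <<'E'
from h import *
s=load("w1.png");i=s["image"]
print(i[200:260:30,320:346,1].tolist())
e=onz(s,[[332,155],[332,327]],.134);print(e,e.mean(0),"yaw",np.arctan2(*(e[0]-e[1])[:2])*-1)
d=e[0]-e[1];y=-np.arctan2(d[0],d[1]);c=e.mean(0);q=[c[0]+.12*np.cos(y),c[1]+.12*np.sin(y),y];print(q)
print("wing",onz(s,[[447,243],[520,213],[487,233]],.096),"mark",onz(s,[[551,191]],.059))
E
```

```text
[[106, 108, 112, 121, 139, 140, 151, 155, 168, 178, 178, 177, 165, 157, 149, 144, 131, 123, 111, 101, 87, 91, 98, 97, 100, 99], [95, 96, 108, 133, 140, 148, 150, 163, 171, 180, 181, 171, 167, 153, 148, 138, 133, 120, 105, 96, 94, 97, 105, 97, 95, 95]]
[[0.4673292  0.17377974 0.134     ]
 [0.44825144 0.05940569 0.134     ]] [0.45779032 0.11659271 0.134     ] yaw -0.1652798545191366
[np.float64(0.5761550012240668), np.float64(0.09684930647299383), np.float64(-0.1652798545191366)]
wing [[0.54283675 0.09418011 0.096     ]
 [0.59848625 0.10784074 0.096     ]
 [0.5731873  0.09679405 0.096     ]] mark [[0.64223785 0.11279444 0.059     ]]
```

>>> apply_moves --moves '[[[0, 0.1, 0.6, 0, 0], [0, 0.1, 1.2, 0, 0], [0, 0.1, 1.72, 0, 0.4], [0, 0.1, 1.72, 0, 0.8], [0, 0.1, 1.72, 0, 1], [0, 0.1, 1.72, 0, 1], [0, 0.1, 1.72, 0, 1], [0, 0.1, 1.72, 0, 1]]]'

```text
time: 1.9
tool_pos: [0.457, 0.1152, 0.3193]
ee_rot: [3.14, -0.0, 1.402]
wrist_force: [-0.4, -0.7, -0.9]
width: 0.0375
finger_force: 0.0
```

```bash
python3 - <<'E'
import numpy as np
f=lambda t:np.array([-.238*np.cos(t)+.03*np.sin(t),.238*np.sin(t)+.03*np.cos(t)])
for t in np.r_[0:1.5:.1,1.5,1.515,1.52,1.53]:
    d=(f(t)-f(0))/.05; print(round(t,3),(d[0]).round(3),(-d[1]).round(3))
E
```

```text
0.0 0.0 -0.0
0.1 0.084 -0.472
0.2 0.214 -0.934
0.3 0.39 -1.38
0.4 0.609 -1.806
0.5 0.87 -2.209
0.6 1.17 -2.583
0.7 1.506 -2.925
0.8 1.874 -3.233
0.9 2.271 -3.502
1.0 2.693 -3.73
1.1 3.136 -3.914
1.2 3.594 -4.054
1.3 4.065 -4.147
1.4 4.542 -4.193
1.5 5.022 -4.191
1.515 5.094 -4.186
1.52 5.118 -4.184
1.53 5.165 -4.181
```

Still closing; then lift the first part.

>>> apply_moves --moves '[[[0, 0, 0, 0, 1], [0, 0, 0, 0, 1], [0, 0, 0, 0, 1], [0, 0, 0, 0, 1], [0, 0, 0, 0, 1], [0, 0.02, -0.12, 0, 1], [0, 0.04, -0.24, 0, 1], [0, 0.084, -0.47, 0, 1]]]'

```text
time: 2.9
tool_pos: [0.4609, 0.1145, 0.342]
ee_rot: [-3.14, 0.0, 1.402]
wrist_force: [0.9, 0.2, -3.7]
width: 0.011
finger_force: 30.0
```

>>> apply_moves --moves '[[[0, 0.13, -0.46, 0, 1], [0, 0.31, -0.91, 0, 1], [0, 0.52, -1.33, 0, 1], [0, 0.79, -1.74, 0, 1], [0, 1.09, -2.11, 0, 1], [0, 1.42, -2.45, 0, 1], [0, 1.42, -2.45, 0, 1]]]'

```text
time: 3.78
tool_pos: [0.5299, 0.1023, 0.4689]
ee_rot: [-3.14, 0.0, 1.401]
wrist_force: [-8.9, 0.4, 6.0]
width: 0.0112
finger_force: 30.0
```

>>> apply_moves --moves '[[[0, 0.36, -0.32, 0, 1], [0, 0.75, -0.59, 0, 1], [0, 1.18, -0.83, 0, 1], [0, 1.62, -1.01, 0, 1], [0, 2.08, -1.16, 0, 1], [0, 2.08, -1.16, 0, 1]]]'

```text
time: 4.53
tool_pos: [0.6338, 0.0839, 0.5265]
ee_rot: [3.136, 0.001, 1.4]
wrist_force: [-1.6, -1.3, 5.1]
width: 0.0108
finger_force: 30.0
```

```bash
python3 - <<'E'
from h import *
o=telemetry.get_obs(); print(o["tool_pos"],o["wrist_force"],o["joint_positions"])
E
```

```text
[0.63378847 0.08393856 0.52648479] [-1.55762972 -1.2912823   5.09083328] [ 4.34334599e-02  3.06776716e-01  8.73218940e-01 -1.85000952e-03
  1.95653672e+00  2.13842160e-01]
```

>>> apply_moves --moves '[[[0, 0.24, -0.06, 0, 1], [0, 0.47, -0.1, 0, 1], [0, 0.71, -0.13, 0, 1], [0, 0.95, -0.15, 0, 1], [0, 1.19, -0.15, 0, 1], [0, 1.4, -0.15, 0, 1], [0, 1.4, -0.15, 0, 1]]]'

```text
time: 5.4
tool_pos: [0.7027, 0.0719, 0.5319]
ee_rot: [3.138, 0.002, 1.399]
wrist_force: [0.3, -3.7, 2.9]
width: 0.0107
finger_force: 30.0
```

```bash
python3 - <<'E'
from h import *
o=telemetry.get_obs(); print(o["tool_pos"],o["wrist_force"],o["joint_positions"])
p=o["tool_pos"]; q=[.576,.0968,-.167]; h=M(q,[.118,0,.104])[0]
v=p-h; x=v[0]*np.cos(q[2])+v[1]*np.sin(q[2]); print("rel hinge",x,v[2]-.185)
E
```

```text
[0.7027333  0.07193744 0.53186286] [ 0.34968748 -3.74490926  2.90355496] [ 0.02228007  0.4918874   0.61225157 -0.00248125  2.03456072  0.19280012]
rel hinge 0.011102945211522044 0.24286285870787577
```

>>> apply_moves --moves '[[[0, 0.05, 0, 0, 1], [0, 0.1, 0, 0, 1], [0, 0.1, 0, 0, 1], [0, 0.1, 0, 0, 1]]]'

```text
time: 5.9
tool_pos: [0.707, 0.0713, 0.5316]
ee_rot: [3.139, 0.002, 1.399]
wrist_force: [-1.6, -5.4, 4.9]
width: 0.0112
finger_force: 30.0
```

>>> apply_moves --moves '[[[0, 0.04, 0, 0, 1], [0, 0.07, 0, 0, 1], [0, 0.07, 0, 0, 1]]]'

```text
time: 6.28
tool_pos: [0.71, 0.0708, 0.5314]
ee_rot: [-3.141, 0.002, 1.4]
wrist_force: [-3.4, -4.7, 3.2]
width: 0.011
finger_force: 30.0
```

>>> apply_moves --moves '[[[0, 0.03, 0, 0, 1], [0, 0.06, 0, 0, 1], [0, 0.06, 0, 0, 1]]]'

```text
time: 6.65
tool_pos: [0.7128, 0.0703, 0.5312]
ee_rot: [-3.139, 0.002, 1.4]
wrist_force: [-3.9, -5.0, 2.5]
width: 0.0111
finger_force: 30.0
```

```bash
python3 - <<'E'
from h import *
s=save("side","s2.png"); cv2.imwrite("pics/c2.png",cv2.resize(s["image"][40:340,160:420],(780,600*780//800+15))[:,:,::-1][:600])
E
```

```text
(no output)
```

View pics/c2.png

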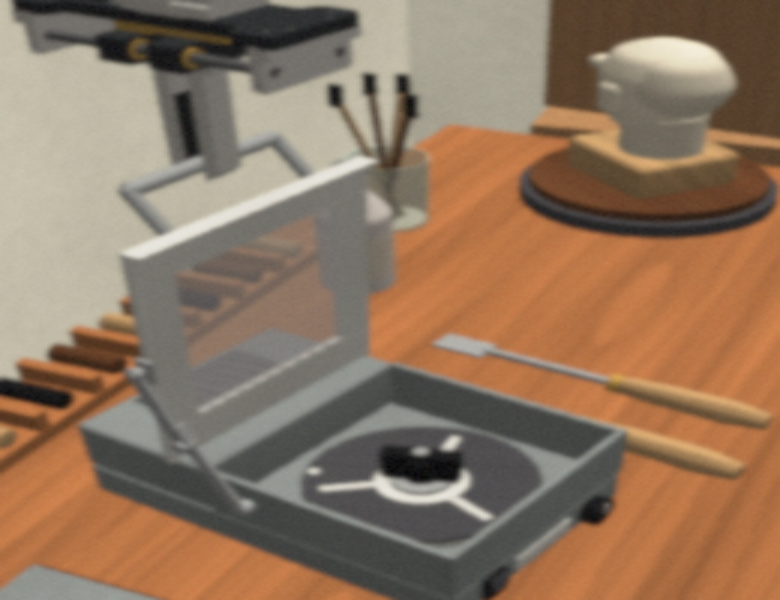

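>>> apply_moves --moves '[[[0, 0.03, 0, 0, 1], [0, 0.05, 0, 0, 1], [0, 0.05, 0, 0, 1]]]'

```text
time: 7.08
tool_pos: [0.7149, 0.07, 0.531]
ee_rot: [-3.137, 0.003, 1.4]
wrist_force: [-6.5, -4.7, 3.6]
width: 0.011
finger_force: 30.0
```

>>> apply_moves --moves '[[[0, 0.03, 0, 0, 1], [0, 0.05, 0, 0, 1], [0, 0.05, 0, 0, 1]]]'

```text
time: 7.45
tool_pos: [0.717, 0.0697, 0.5309]
ee_rot: [-3.135, 0.003, 1.4]
wrist_force: [-8.4, -4.8, 2.2]
width: 0.0111
finger_force: 30.0
```

>>> apply_moves --moves '[[[0, 0, 0, 0, 0.6], [0, 0, 0, 0, 0.6], [0, 0, 0, 0, 0.6], [0, 0, 0, 0, 0.6], [0, 0, -0.3, 0, 0.6], [0, 0, -0.6, 0, 0.6], [0, 0, -1, 0, 0.6]]]'

```text
time: 8.32
tool_pos: [0.7194, 0.0706, 0.5796]
ee_rot: [-3.141, -0.0, 1.402]
wrist_force: [0.2, -0.4, -0.1]
width: 0.0376
finger_force: 0.0
```

```bash
python3 - <<'E'
from h import *
s=save("side","s3.png"); cv2.imwrite("pics/c3.png",cv2.resize(s["image"][40:340,160:420],(520,600))[:,:,::-1])
print(telemetry.get_obs()["joint_positions"])
E
```

```text
[1.93167902e-02 6.05901719e-01 3.35785610e-01 3.20303030e-04
 2.19487056e+00 1.88458754e-01]
```

View pics/c3.png

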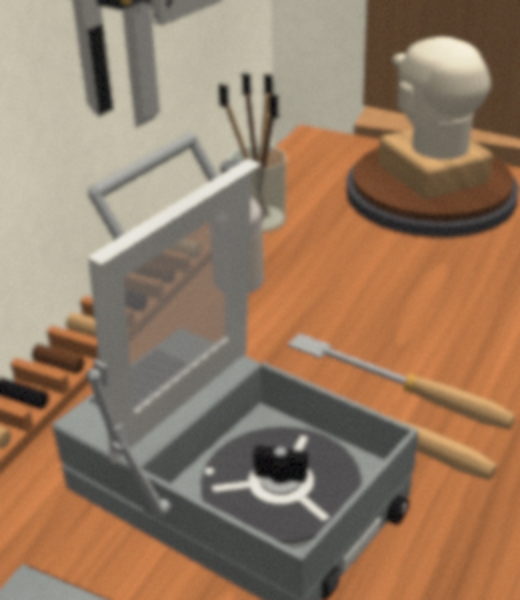

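>>> apply_moves --moves '[[[0, -0.6, 0, 0, 0.6], [0, -1.2, 0, 0.6, 0.6], [0, -1.8, 0, 1.6, 0.6], [0, -2.4, 0, 2.6, 0.4], [0.02, -2.96, 0, 3.6, 0.2], [0.02, -2.96, 0.3, 4.6, 0], [0.02, -2.96, 0.9, 5.6, 0], [0.02, -2.96, 1.5, 6.65, 0], [0.02, -2.96, 2.2, 6.65, 0], [0.02, -2.96, 2.2, 6.65, 0]]]'

```text
time: 9.62
tool_pos: [0.573, 0.0964, 0.4658]
ee_rot: [-3.14, 0.007, 0.241]
wrist_force: [0.3, 0.2, 1.2]
width: 0.094
finger_force: 0.0
```

```bash
python3 - <<'E'
from h import *
s=save("wrist","w4.png"); print(-s["R"].T@s["t"],s["R"][2]); o=telemetry.get_obs(); print(o["tool_pos"],o["ee_rot"],o["joint_positions"])
E
```

```text
[0.63560111 0.11144652 0.44530379] [-0.22633203 -0.05339048 -0.97258587]
[0.57314815 0.09639368 0.46865596] [-3.14098821e+00  2.61052376e-03  2.41114955e-01] [6.90448864e-02 1.55537843e-01 1.16952459e+00 1.53239049e-04
 1.81920568e+00 1.39876452e+00]
```

View pics/w4.png

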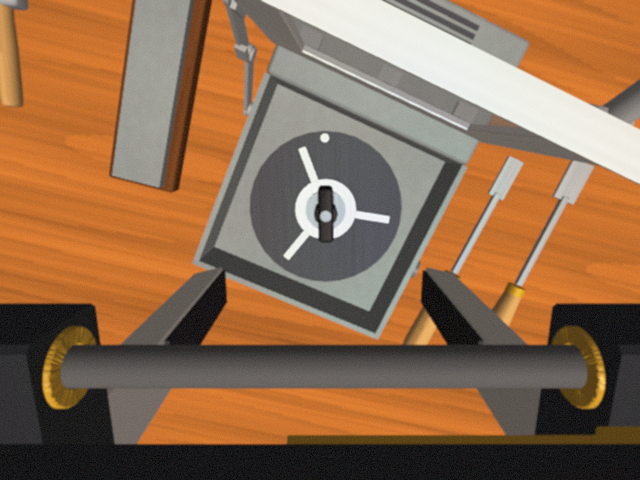

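```bash
python3 - <<'E'
from h import *
s=load("w4.png"); g=s["image"].max(2)
m=np.zeros_like(g); m[175:250,308:345]=(g[175:250,308:345]<60); 
n,l,st,ce=cv2.connectedComponentsWithStats(m); k=1+np.argmax(st[1:,4]); print(st[k],ce[k])
b=cv2.minAreaRect(np.argwhere(l==k)[:,::-1].astype(np.float32)); print(b)
c=cv2.boxPoints(b); 
print(onz(s,[ce[k]],.09)); w=onz(s,[[st[k][0]+st[k][2]/2,st[k][1]],[st[k][0]+st[k][2]/2,st[k][1]+st[k][3]]],.09);print(w)
c=c[np.argsort(c[:,1])]; e=onz(s,[c[:2].mean(0),c[2:].mean(0)],.09); d=e[0]-e[1]; print(e, np.arctan2(d[1],d[0]))
print("hub",onz(s,[[325.5,215.5]],.098), "disc",onz(s,[[326,206]],.059),"mark",onz(s,[[324.5,138]],.059))
E
```

```text
[315 186  20  56 416] [323.62980769 210.66586538]
((324.3031005859375, 213.55181884765625), (18.767433166503906, 55.33656692504883), 3.6913859844207764)
[[0.57831672 0.09799406 0.09      ]]
[[0.6004008  0.10213819 0.09      ]
 [0.54999661 0.08973996 0.09      ]]
[[0.60068455 0.10120342 0.09      ]
 [0.55022607 0.09216923 0.09      ]] 0.17716497962193536
hub [[0.57575726 0.09563036 0.098     ]] disc [[0.57841253 0.09565372 0.059     ]] mark [[0.64139875 0.11265574 0.059     ]]
```

>>> apply_moves --moves '[[[0.05, 0.02, 0.8, 0, 0.3], [0.05, 0.02, 1.8, 0, 0.5], [0.05, 0.02, 2.8, 0, 0.6], [0.05, 0.02, 3.5, 0, 0.6], [0.05, 0.02, 4.05, 0, 0.7], [0.05, 0.02, 4.05, 0, 0.7], [0.05, 0.02, 4.05, 0, 0.7]]]'

```text
time: 10.55
tool_pos: [0.5769, 0.096, 0.2704]
ee_rot: [3.141, -0.005, 0.241]
wrist_force: [0.8, 0.6, 0.2]
width: 0.0293
finger_force: 0.0
```

>>> apply_moves --moves '[[[0, 0, 0, 0, 1], [0, 0, 0, 0, 1], [0, 0, 0, 0, 1], [0, 0, 0, 0, 1], [0, 0, 0, 0, 1], [0, 0, 0, 0, 1]]]'

```text
time: 11.3
tool_pos: [0.5763, 0.0961, 0.2696]
ee_rot: [3.141, -0.004, 0.241]
wrist_force: [-0.5, 1.6, 6.3]
width: 0.0141
finger_force: 30.0
```

```bash
python3 - <<'E'
from h import *
o=telemetry.get_obs(); print({k:o[k] for k in("tool_pos","ee_rot","wrist_force","wrist_torque","width","joint_torque","joint_positions")})
E
```

```text
{'tool_pos': array([0.57627005, 0.09609216, 0.26962048]), 'ee_rot': array([ 3.1412942 , -0.00357091,  0.24107607]), 'wrist_force': array([-0.50659965,  1.62925979,  6.30390696]), 'wrist_torque': array([0.16454494, 0.10880875, 0.12237052]), 'width': 0.0141240569144711, 'joint_torque': array([ -0.41786196, -34.93383408, -25.98290205,  -0.20149506,
        -0.1222697 ,   0.10038402]), 'joint_positions': array([6.81124104e-02, 2.24618387e-01, 1.48577835e+00, 3.23878268e-04,
       1.42762693e+00, 1.39778756e+00])}
```

>>> apply_moves --moves '[[[0, 0, 0, -0.2, 1], [0, 0, 0, -0.4, 1], [0, 0, 0, -0.6, 1], [0, 0, 0, -0.6, 1]]]'

```text
time: 11.8
tool_pos: [0.5764, 0.096, 0.2696]
ee_rot: [3.141, -0.004, 0.344]
wrist_force: [-0.1, 0.5, 5.6]
width: 0.0141
finger_force: 30.9
```

```bash
python3 - <<'E'
from h import *
o=telemetry.get_obs(); print({k:o[k] for k in("tool_pos","ee_rot","wrist_force","wrist_torque","width","joint_torque","joint_positions")})
E
```

```text
{'tool_pos': array([0.57635553, 0.09598345, 0.26962051]), 'ee_rot': array([ 3.14134293, -0.0038203 ,  0.34350398]), 'wrist_force': array([-0.13809605,  0.54192686,  5.61080653]), 'wrist_torque': array([ 0.1917944 ,  0.13624586, -0.70084648]), 'width': 0.01413975073193542, 'joint_torque': array([  0.23136278, -35.02547264, -25.93712568,  -0.38425924,
        -0.06287659,  -0.73482335]), 'joint_positions': array([6.77911372e-02, 2.24688637e-01, 1.48569372e+00, 8.08001712e-04,
       1.42746635e+00, 1.29497004e+00])}
```

>>> apply_moves --moves '[[[0, 0, 0, 0.4, 1], [0, 0, 0, 0.8, 1], [0, 0, 0, 1.2, 1], [0, 0, 0, 1.6, 1], [0, 0, 0, 1.6, 1]]]'

```text
time: 12.42
tool_pos: [0.5763, 0.0959, 0.2696]
ee_rot: [3.141, -0.004, 0.066]
wrist_force: [-0.4, 1.0, 5.5]
width: 0.0139
finger_force: 30.0
```

```bash
python3 - <<'E'
from h import *
o=telemetry.get_obs(); print({k:o[k] for k in("tool_pos","ee_rot","wrist_force","wrist_torque","width","joint_positions")})
E
```

```text
{'tool_pos': array([0.5762979 , 0.09594058, 0.26961813]), 'ee_rot': array([ 3.14145144, -0.00360416,  0.06580078]), 'wrist_force': array([-0.39274305,  0.98414845,  5.52922265]), 'wrist_torque': array([ 0.10466017,  0.16410143, -0.08788408]), 'width': 0.013924912357486325, 'joint_positions': array([ 6.79713766e-02,  2.24629051e-01,  1.48577038e+00, -1.50573660e-04,
        1.42758938e+00,  1.57298840e+00])}
```

>>> apply_moves --moves '[[[0, 0, 0, 0.8, 1], [0, 0, 0, 1.6, 1], [0, 0, 0, 2.4, 1], [0, 0, 0, 3.2, 1], [0, 0, 0, 4.0, 1], [0, 0, 0, 4.8, 1], [0, 0, 0, 5.0, 1], [0, 0, 0, 5.0, 1]]]'

```text
time: 13.42
tool_pos: [0.5761, 0.0952, 0.2696]
ee_rot: [-3.141, -0.003, -0.807]
wrist_force: [-1.8, -2.5, 6.4]
width: 0.0136
finger_force: 30.0
```

>>> apply_moves --moves '[[[0, 0, 0, 0, 0.6], [0, 0, 0, 0, 0.4], [0, 0, 0, 0, 0.4], [0, 0, 0, 0, 0.4], [0, 0, -0.8, 0, 0.4], [0, 0, -1.8, 0, 0.4], [0, 0, -2.8, 0, 0.4], [0, 0, -3.8, 0, 0.4], [0, 0, -3.8, 0, 0.4], [0, 0, -3.8, 0, 0.4]]]'

```text
time: 14.68
tool_pos: [0.5757, 0.096, 0.4568]
ee_rot: [3.141, 0.001, -0.806]
wrist_force: [0.0, -1.1, -1.4]
width: 0.0561
finger_force: 0.0
```

```bash
python3 - <<'E'
from h import *
s=save("wrist","w5.png"); print(-s["R"].T@s["t"],s["R"][2]); o=telemetry.get_obs(); print(o["tool_pos"],o["ee_rot"],o["joint_positions"])
E
```

```text
[0.62029579 0.04849746 0.4367838 ] [-0.1569138   0.16394145 -0.97391029]
[0.57575195 0.09594119 0.45569051] [ 3.13909020e+00  2.04947225e-03 -8.06297864e-01] [ 6.80060838e-02  1.60401395e-01  1.18943338e+00 -3.41136787e-05
  1.79499230e+00  2.44509018e+00]
```

View pics/w5.png

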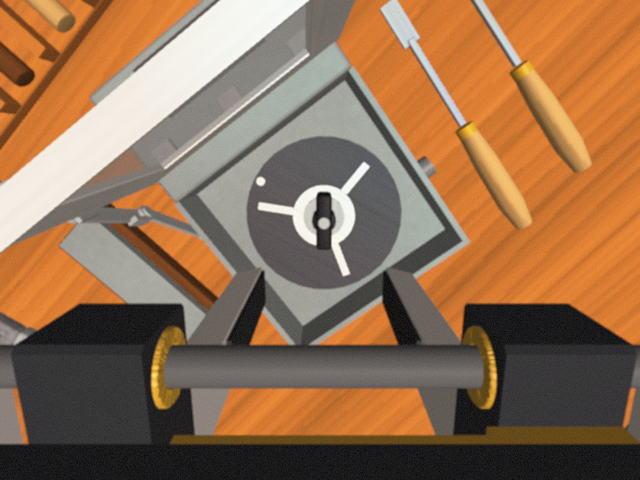

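```bash
python3 - <<'E'
from h import *
s=load("w5.png")
print("mark",onz(s,[[261,181.5]],.059)); print("hub",onz(s,[[324,223]],.098))
E
```

```text
mark [[0.64102264 0.11296983 0.059     ]]
hub [[0.57499301 0.09513277 0.098     ]]
```

>>> apply_moves --moves '[[[0, 0, 0, -1, 0.4], [0, 0, 0, -2, 0.4], [0, 0, 0, -3, 0.4], [0, 0, 0, -4, 0.4], [0, 0, 0, -5, 0.4], [0, 0, 0, -6, 0.4], [0, 0, 0, -7, 0.4], [0, 0, 0, -8, 0.4], [0, 0, 0, -9, 0.4], [0, 0, 0, -9, 0.4]]]'

```text
time: 15.98
tool_pos: [0.5758, 0.096, 0.4552]
ee_rot: [-3.139, 0.003, 0.762]
wrist_force: [-0.2, -0.4, -0.3]
width: 0.0564
finger_force: 0.0
```

>>> apply_moves --moves '[[[0, 0, 0, -1, 0.4], [0, 0, 0, -2, 0.4], [0, 0, 0, -3, 0.4], [0, 0, 0, -4, 0.4], [0, 0, 0, -5, 0.4], [0, 0, 0, -6, 0.4], [0, 0, 0, -7, 0.4], [0, 0, 0, -8, 0.4], [0, 0, 0, -9, 0.4], [0, 0, 0, -9, 0.4]]]'

```text
time: 17.23
tool_pos: [0.5758, 0.0959, 0.4564]
ee_rot: [-3.14, -0.001, 2.331]
wrist_force: [-0.2, -0.1, -0.0]
width: 0.0568
finger_force: 0.0
```

>>> apply_moves --moves '[[[0, 0, 0.8, 0, 0.5], [0, 0, 1.8, 0, 0.6], [0, 0, 2.8, 0, 0.6], [0, 0, 3.5, 0, 0.6], [0, 0, 3.8, 0, 0.7], [0, 0, 3.8, 0, 1], [0, 0, 3.8, 0, 1], [0, 0, 3.8, 0, 1], [0, 0, 3.8, 0, 1], [0, 0, 3.8, 0, 1]]]'

```text
time: 18.48
tool_pos: [0.5758, 0.0956, 0.269]
ee_rot: [3.141, 0.002, 2.335]
wrist_force: [-3.5, -3.8, 3.6]
width: 0.0136
finger_force: 30.0
```

>>> apply_moves --moves '[[[0, 0, 0, 0, 1], [0, 0, 0, 0.5, 1], [0, 0, 0, 1.0, 1], [0, 0, 0, 1.5, 1], [0, 0, 0, 2, 1], [0, 0, 0, 2, 1]]]'

```text
time: 19.23
tool_pos: [0.5757, 0.0955, 0.269]
ee_rot: [3.142, 0.001, 1.985]
wrist_force: [-4.9, -4.3, 5.0]
width: 0.0137
finger_force: 30.0
```

>>> apply_moves --moves '[[[0, 0, 0, 0.4, 1], [0, 0, 0, 0.8, 1], [0, 0, 0, 0.8, 1]]]'

```text
time: 19.6
tool_pos: [0.5757, 0.0955, 0.269]
ee_rot: [3.142, 0.001, 1.846]
wrist_force: [-4.3, -4.5, 5.1]
width: 0.0137
finger_force: 30.0
```

>>> apply_moves --moves '[[[0, 0, 0, 0.4, 1], [0, 0, 0, 0.7, 1], [0, 0, 0, 0.7, 1]]]'

```text
time: 19.98
tool_pos: [0.5756, 0.0955, 0.269]
ee_rot: [3.142, 0.001, 1.724]
wrist_force: [-5.1, -4.0, 5.0]
width: 0.0135
finger_force: 30.0
```

>>> apply_moves --moves '[[[0, 0, 0, 0, 0.6], [0, 0, 0, 0, 0.4], [0, 0, 0, 0, 0.4], [0, 0, 0, 0, 0.4], [0, -0.12, 0, 0, 0.4], [0, -0.24, 0, 0, 0.4], [0, -0.24, -0.4, 0, 0.4]]]'

```text
time: 20.85
tool_pos: [0.5626, 0.094, 0.2859]
ee_rot: [-3.137, -0.0, 1.724]
wrist_force: [-0.4, 0.0, 0.9]
width: 0.0563
finger_force: 0.0
```

>>> apply_moves --moves '[[[0, -0.2, -0.6, 0, 0.4], [0, -0.6, -1.2, 0, 0.4], [0, -1.0, -2.2, 0, 0.4], [0, -1.2, -3.2, 0, 0.4], [0, -1.2, -3.6, 0, 0.4], [0, -1.2, -3.6, 0, 0.4]]]'

```text
time: 21.6
tool_pos: [0.5041, 0.0849, 0.4701]
ee_rot: [3.136, 0.0, 1.724]
wrist_force: [0.7, -0.4, 0.0]
width: 0.0562
finger_force: 0.0
```

```bash
python3 - <<'E'
from h import *
s=save("wrist","w6.png"); t=save("scene","s6.png"); o=telemetry.get_obs(); print(o["wrist_force"])
cv2.imwrite("pics/c6.png",np.hstack([cv2.resize(s["image"],(400,300)),cv2.resize(t["image"][130:400,220:480],(400,300))])[:,:,::-1])
E
```

```text
[ 0.1322299  -0.28616101 -0.45056409]
```

View pics/c6.png

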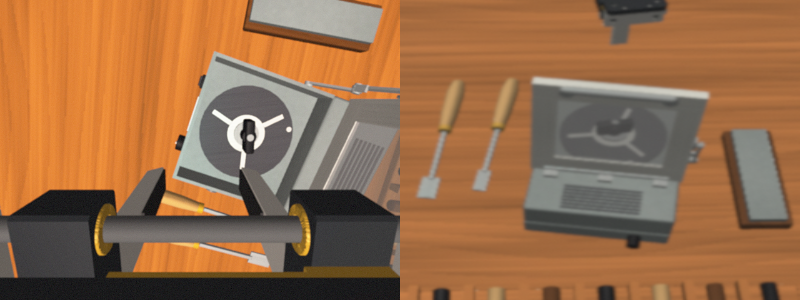

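```bash
python3 -c "
from h import *
print(onz(load('w6.png'),[[462,207]],.059))
print(ticket.close_job())"
```

```text
[[0.64224581 0.11245397 0.059     ]]
the job is handed in; nothing more can be done
None
```

The job is handed in: the cover stands open by itself, and the wing nut, which proved left-handed (it gives clockwise), is slackened about 1.66 rad. I took the stay as locked because the cover stayed up when released. The disc mark moved about 1 mm, and the gouge, chisel and oilstone were never touched.

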